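Set out the fishing sinkers by size on the rail

ROBOT

A 6-joint arm with a two-finger parallel gripper is mounted at the origin on the work surface. World frame = base frame: x ahead of the robot, y to its left, z up, the work surface at z = 0. Lengths are in m, angles in rad, forces in N, time in s.
With the tool pointing down it reaches from about 0.35 to 0.875 m from the base axis. Payload 4.2 kg.
Tool frame: the origin (TCP) lies midway between the tips of the shut fingers; the grasp point (between the pads) lies 19 mm behind it; z points along the fingers, y is the line along which they close (so a half turn about z gives the same grasp; the last joint's range is limited). The gripper opens to 85 mm and grips with 20 to 120 N. Pads are 22 mm wide; open, the fingers measure 114 mm over their backs; the gripper's body (76 mm by 85 mm) begins 54 mm behind the grasp point. The pads swing forward as they close: fully open they stand 13 mm farther back than shut.
Start: joints at [-1.005, 0.385, 0.008, 0, -1.194, -0.259], TCP at [0.189, -0.596, 0.231] pointing down, gripper open.
Joint ranges: [-3.14, 3.14], [-1.21, 2.06], [-1.07, 1.41], [-3.16, 2.05], [-2.99, -0.16], [-3.1, 3.1]. Speed limits (rad/s): [2.79, 2.79, 3.14, 3.14, 3.14, 3.14].

INTERFACE

Orientations are given as a unit quaternion [x, y, z, w].
In Python, from cell import bot gives the robot as it stands.
- The arm moves only by the tool carry_out, never from a script. Its arguments are lists of equal length, an entry for each row: "xyz": the shift along the tool's x, y, z normalised to -1 to 1, where 1 is 250 mm, a list of three; "angular": the turn, a rotation vector about the tool's x, y, z normalised to -1 to 1, where 1 is 90 degrees, a list of three; "grip": the opening, from -1 (shut) to 1 (fully open). In form: {"xyz": [[dx, dy, dz], ...], "angular": [[rx, ry, rz], ...], "grip": [grip, ...]}. A call has 1 to 12 rows; each row is the pose to reach, as a shift and turn from the pose commanded when the call began, along the tool's axes at that moment; what a row does not reach only later rows make up. A row lasts 1/12 s, in which the tool goes at most 41.7 mm and 7.16 degrees, less where a joint would pass 70% of its speed; a pose out of reach is approached as far as the arm can. A call with a number of a shift or a turn outside -1 to 1 is refused whole. A call with a gripper value outside its range is refused whole. The fingers move at their own pace and stop on an object; "newtons" is the grip in N (left out, the last holds). Time passes only in rows, so rows that repeat a pose let the fingers close. It gives the time, the measured TCP pose, the force, the opening and the grip force at its end, in the units of the state.
- bot.observe(): the state, without advancing time (a new reading comes with each control period).
- bot.camera(name): name is "side" or "top" or "wrist"; returns the picture (384x512x3 uint8, red, green, blue); there is no depth.
- bot.get_calibration(name): a dict with "vfov" (degrees; the focal length in pixels is half the picture's height over the tangent of half this angle, whatever the lens; pixels are square), "cx", "cy" (the principal point, pixels), "rvec" (rotation vector, rad) and "tvec" (3), from world to camera coordinates, as OpenCV has them. Camera axes: x right, y down, z forward; pixel columns grow to the right and rows downward; lengths in m; the calibration is good to about 2 mm. A picture is of the moment at which its call begins: read the wrist's pose just before it. get_calibration takes no time and is no camera call; for the wrist camera it gives the pose at the moment of the call.
- bot.job_done(): hands the job in; it is judged then, once.
Trained networks look in the newest picture that a camera, given by its name, has taken for a name from the list of things; names that differ only in an ending like _2 or _b are one class to them, and where a whole thing is asked for, a point or a joint stands for the part that bears it (a point fixed in the world has none). Each returns a list of dicts, best first, with "confidence" (0 to 1); they miss things now and then, are a little off and sometimes report something else, mostly with a low value. They report only what shows in the picture. A call takes as long as a camera call.
- bot.look_for(thing, camera): "point" ([x, y, z] in m, in world coordinates, good to about 4 mm: the middle of the surface that is visible of it).
The state is a dict: "t": time; "q": joint angles; "joint_velocities": joint speeds; "effort": joint torques, N m; "eef_pos": TCP position; "orientation": TCP orientation; "wrist_force": force on the tool from outside, world axes, zero at the start; "torque": the same for the moment, N m; "grip_width": finger opening in m; "grasp_force": force on a finger pad.
Only numpy, scipy, OpenCV 4.12 (cv2) and the standard library are available. Lean on these libraries where they do the work, as an engineer would, in place of code of your own. Each camera call takes 0.05 s, during which the arm holds its last target. There are 200 camera calls.

TASK

Stand the four coated fishing sinkers on the white marks of the dark rail in order of size, the smallest on the mark next to the yellow peg and the largest at the other end, each upright and well centred on its own mark. Do not knock over the blue bait pot.

Things in the scene. Friction and masses are not known exactly. Their poses are not given: they have to be found in the camera images.
- sinker_orange: Loose bell-shaped fishing sinker coated orange, standing upright: round base 24 mm in diameter, 34 mm tall in all; straight-sided for the lower 24 mm, then a cone with a small steel wire eye on top. Iron, 75 g give or take a quarter. Origin at the centre of its underside, z up along its axis.
- sinker_red: Loose bell-shaped fishing sinker coated red, standing upright: round base 31 mm in diameter, 46 mm tall in all; straight-sided for the lower 33 mm, then a cone with a small steel wire eye on top. Iron, 170 g give or take a quarter. Origin at the centre of its underside, z up along its axis.
- sinker_black: Loose bell-shaped fishing sinker coated black, standing upright: round base 38 mm in diameter, 58 mm tall in all; straight-sided for the lower 41 mm, then a cone with a small steel wire eye on top. Iron, 320 g give or take a quarter. Origin at the centre of its underside, z up along its axis.
- sinker_green: Loose bell-shaped fishing sinker coated green, standing upright: round base 45 mm in diameter, 70 mm tall in all; straight-sided for the lower 50 mm, then a cone with a small steel wire eye on top. Iron, 540 g give or take a quarter. Origin at the centre of its underside, z up along its axis.
- mark_a: One of four identical round white marks, a fixed disc 56 mm across and 3 mm thick on the dark sinker rail (a fixed bar 480 x 80 mm, 15 mm thick, so the mark's top face is 18 mm above the table). Marks stand about 90 mm apart in a straight row along the rail; which letter is where changes. Origin at the centre of the disc's underside, y along the rail.
- mark_b: One of four identical round white marks, a fixed disc 56 mm across and 3 mm thick on the dark sinker rail (a fixed bar 480 x 80 mm, 15 mm thick, so the mark's top face is 18 mm above the table). Marks stand about 90 mm apart in a straight row along the rail; which letter is where changes. Origin at the centre of the disc's underside, y along the rail.
- mark_c: One of four identical round white marks, a fixed disc 56 mm across and 3 mm thick on the dark sinker rail (a fixed bar 480 x 80 mm, 15 mm thick, so the mark's top face is 18 mm above the table). Marks stand about 90 mm apart in a straight row along the rail; which letter is where changes. Origin at the centre of the disc's underside, y along the rail.
- mark_d: One of four identical round white marks, a fixed disc 56 mm across and 3 mm thick on the dark sinker rail (a fixed bar 480 x 80 mm, 15 mm thick, so the mark's top face is 18 mm above the table). Marks stand about 90 mm apart in a straight row along the rail; which letter is where changes. Origin at the centre of the disc's underside, y along the rail.
- peg_yellow: Fixed yellow peg, 28 mm across and 44 mm tall, on the rail at one end of the row of marks, about 77 mm from the centre of the nearest mark; a like white peg stands at the other end. The two may be swapped. Origin at the centre of its underside.
- bait_pot: Loose open blue plastic pot, 54 mm across the rim, 55 mm tall, 90 g, standing among the sinkers; not to be knocked over. Origin at the centre of its underside, z up.

How it is judged:
At the end, for the whole second after the job is handed in: Counting from the yellow peg, the four marks carry the orange (24 mm), red (31 mm), black (38 mm) and green (45 mm) sinker; each stands upright (within 0.15 rad) on its mark, its centre within 12 mm of the mark's centre, at rest (((horizontal distance between peg_yellow and mark_a between -0.001 and 0.122 m and horizontal distance between sinker_orange and mark_a below 0.012 m) or (horizontal distance between peg_yellow and mark_b between -0.001 and 0.122 m and horizontal distance between sinker_orange and mark_b below 0.012 m) or (horizontal distance between peg_yellow and mark_c between -0.001 and 0.122 m and horizontal distance between sinker_orange and mark_c below 0.012 m) or (horizontal distance between peg_yellow and mark_d between -0.001 and 0.122 m and horizontal distance between sinker_orange and mark_d below 0.012 m)) and angle between each of sinker_orange, sinker_red, sinker_black, sinker_green's own z axis and vertical below 0.15 rad and height (world z) of sinker_orange between 0.01 and 0.026 m and linear speed of each of sinker_orange, sinker_red, sinker_black, sinker_green below 0.02 m/s and ((horizontal distance between peg_yellow and mark_a between 0.121 and 0.212 m and horizontal distance between sinker_red and mark_a below 0.012 m) or (horizontal distance between peg_yellow and mark_b between 0.121 and 0.212 m and horizontal distance between sinker_red and mark_b below 0.012 m) or (horizontal distance between peg_yellow and mark_c between 0.121 and 0.212 m and horizontal distance between sinker_red and mark_c below 0.012 m) or (horizontal distance between peg_yellow and mark_d between 0.121 and 0.212 m and horizontal distance between sinker_red and mark_d below 0.012 m)) and height (world z) of sinker_red between 0.01 and 0.026 m and ((horizontal distance between peg_yellow and mark_a between 0.211 and 0.302 m and horizontal distance between sinker_black and mark_a below 0.012 m) or (horizontal distance between peg_yellow and mark_b between 0.211 and 0.302 m and horizontal distance between sinker_black and mark_b below 0.012 m) or (horizontal distance between peg_yellow and mark_c between 0.211 and 0.302 m and horizontal distance between sinker_black and mark_c below 0.012 m) or (horizontal distance between peg_yellow and mark_d between 0.211 and 0.302 m and horizontal distance between sinker_black and mark_d below 0.012 m)) and height (world z) of sinker_black between 0.01 and 0.026 m and ((horizontal distance between peg_yellow and mark_a between 0.301 and 0.5 m and horizontal distance between sinker_green and mark_a below 0.012 m) or (horizontal distance between peg_yellow and mark_b between 0.301 and 0.5 m and horizontal distance between sinker_green and mark_b below 0.012 m) or (horizontal distance between peg_yellow and mark_c between 0.301 and 0.5 m and horizontal distance between sinker_green and mark_c below 0.012 m) or (horizontal distance between peg_yellow and mark_d between 0.301 and 0.5 m and horizontal distance between sinker_green and mark_d below 0.012 m)) and height (world z) of sinker_green between 0.01 and 0.026 m); the robot touches nothing.
It fails at once if the blue bait pot is knocked over (angle between bait_pot's own z axis and vertical above 0.6 rad).
It also fails if it takes over 96 s, if anything falls off the work surface, if the arm or the gripper's body presses on something with over 40 N, if the wrist force passes 120 N, or if a joint passes its speed limit or range.

## Working session

There is one attempt and no reset: what is moved stays moved. The work goes in short steps, Python scripts to look and compute and a tool call to move; the robot and the scene stay as the last step left them, time stands still between calls to the robot, and variables do not carry over. Pictures are saved under pics/ and viewed, at most 14 in all, crops included, and the job is handed in when it is done.

Besides the shell and the picture viewer there is one more tool, called after "Emit:" as a command line: name --argument value ..., lists and objects as JSON in quotes. carry_out: Moves the arm, as the interface text tells. Its arguments: {"type":"object","properties":{"xyz":{"type":"array","items":{"type":"array","items":{"type":"number","minimum":-1,"maximum":1}}},"angular":{"type":"array","items":{"type":"array","items":{"type":"number","minimum":-1,"maximum":1}}},"grip":{"type":"array","items":{"type":"number"}},"newtons":{"type":"number"}},"required":["xyz","angular","grip"]}

```bash
mkdir -p pics; python3 - <<'E'
from cell import bot
import cv2,numpy as np
s=bot.observe();print({k:np.round(v,3).tolist() for k,v in s.items()})
for c in("top","side"):
    im=bot.camera(c);cv2.imwrite(f"pics/{c}0.png",im[:,:,::-1])
    k=bot.get_calibration(c);print(c,{a:np.round(b,4).tolist() for a,b in k.items()})
    for n in "sinker_orange sinker_red sinker_black sinker_green mark_a peg_yellow bait_pot".split():
        print(n,[(np.round(d["point"],3).tolist(),round(d["confidence"],2)) for d in bot.look_for(n,c)][:5])
E
```

```text
{'t': 0.0, 'q': [-1.005, 0.386, 0.007, -0.0, -1.194, -0.259], 'joint_velocities': [0.0, -0.0, -0.001, -0.001, -0.001, -0.001], 'effort': [0.0, -39.229, 18.839, 4.186, -0.005, -0.0], 'eef_pos': [0.189, -0.595, 0.23], 'orientation': [-0.153, 0.988, 0.001, -0.0], 'wrist_force': [-0.191, 0.533, 0.001], 'torque': [-0.059, 0.01, 0.009], 'grasp_force': 0.0, 'grip_width': 0.085}
top {'vfov': 52.6436, 'cx': 247.9929, 'cy': 192.9633, 'rvec': [2.1151, -2.1157, 0.1878], 'tvec': [-0.0018, 0.5553, 0.807]}
sinker_orange [([0.436, -0.273, 0.023], 0.41)]
sinker_red [([0.469, 0.304, 0.033], 0.49)]
sinker_black [([0.469, 0.081, 0.045], 0.77), ([0.589, 0.258, 0.056], 0.56)]
sinker_green [([0.466, -0.102, 0.057], 0.95)]
mark_a [([0.623, 0.092, 0.018], 0.95), ([0.648, -0.08, 0.018], 0.85), ([0.59, 0.259, 0.055], 0.18)]
peg_yellow [([0.59, 0.259, 0.054], 0.62), ([0.445, -0.013, 0.013], 0.35)]
bait_pot [([0.443, -0.009, 0.012], 0.95)]
side {'vfov': 45.2662, 'cx': 254.1835, 'cy': 189.3714, 'rvec': [0.1782, -2.8922, 1.0895], 'tvec': [0.5573, 0.0617, 0.9308]}
sinker_orange [([0.438, -0.275, 0.019], 0.55)]
sinker_red [([0.47, 0.312, 0.037], 0.64)]
sinker_black [([0.463, 0.102, 0.038], 0.72)]
sinker_green [([0.466, -0.09, 0.042], 0.73), ([0.438, 0.002, 0.036], 0.19)]
mark_a [([0.631, 0.01, 0.018], 0.97), ([0.615, 0.096, 0.016], 0.63), ([0.6, 0.184, 0.019], 0.58), ([0.645, -0.081, 0.018], 0.53)]
peg_yellow [([0.597, 0.266, 0.046], 0.81)]
bait_pot [([0.44, -0.0, 0.036], 0.77)]
```

```bash
ls; sleep 1; python3 -c "
import cv2,numpy as np
cv2.imwrite('pics/both0.png',cv2.resize(np.vstack([cv2.imread('pics/top0.png'),cv2.imread('pics/side0.png')]),(400,600)))"
```

```text
pics
```

View pics/top0.png

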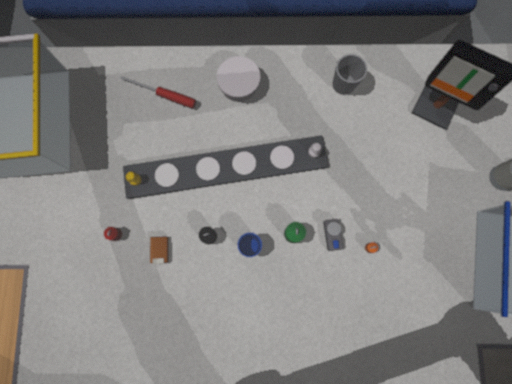

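View pics/side0.png

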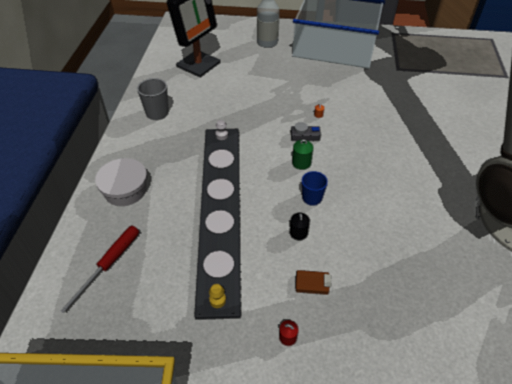

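Top view: rail from yellow peg (133,178) to white peg (316,150); marks at (167,175), (208,168), (244,162), (282,157). Red is at (112,233), black (207,235), blue pot (249,245), green (295,232) and orange (372,247). The side view agrees. The network's extra "black" and "mark" hits at y=0.26 are really the peg. Next I'll refine by fitting silhouettes in both views.

```bash
cat > h.py <<'E'
import cv2,numpy as np
from scipy.optimize import least_squares
from scipy.spatial.transform import Rotation as R
S=dict(orange=(24,34,24),red=(31,46,33),black=(38,58,41),green=(45,70,50))
def proj(P,k):
    f=192/np.tan(np.radians(k["vfov"])/2);K=np.array([[f,0,k["cx"]],[0,f,k["cy"]],[0,0,1]])
    return cv2.projectPoints(np.float64(P),np.float64(k["rvec"]),np.float64(k["tvec"]),K,None)[0][:,0]
def ring(d,z):
    a=np.linspace(0,2*np.pi,48,endpoint=False);return np.c_[d/2*np.cos(a),d/2*np.sin(a),0*a+z]
def model(n):
    if n=="mark":return ring(.056,0)
    d,h,s=np.array(S[n])/1e3
    return np.vstack([ring(d,0),ring(d,s),ring(.005,h-.004)])
def cen(P,k):
    m=cv2.moments(cv2.convexHull(np.float32(proj(P,k))));return np.array([m["m10"],m["m01"]])/m["m00"]
def mask(im,n):
    h=cv2.cvtColor(im,cv2.COLOR_RGB2HSV);H,s,v=[h[:,:,i].astype(int) for i in range(3)]
    m=dict(orange=(H>4)&(H<20)&(s>150)&(v>60),red=((H<5)|(H>172))&(s>130)&(v>40),green=(H>45)&(H<90)&(s>90)&(v>25),
      black=(v<48),mark=(s<40)&(v>165))[n]
    return m.astype(np.uint8)
def blob(im,k,n,g):
    "centroid of colour blob nearest to guess g (base, world)"
    P=model(n)+g;c=cen(P,k);hull=cv2.convexHull(np.float32(proj(P,k)));A=cv2.contourArea(hull)
    q,l,st,ce=cv2.connectedComponentsWithStats(mask(im,n))
    ok=[i for i in range(1,q) if st[i,4]>.3*A and st[i,4]<2.5*A]
    if not ok:return None
    i=min(ok,key=lambda i:np.linalg.norm(ce[i]-c));cnt=cv2.findContours((l==i).astype(np.uint8),0,1)[0][0]
    m=cv2.moments(cv2.convexHull(cnt));return (np.array([m["m10"],m["m01"]])/m["m00"]),st[i,4]/A,np.linalg.norm(ce[i]-c)
def fit(views,n,g,zfix=None):
    "views: list of (im,k)"
    b=[(blob(im,k,n,np.array(g)),k) for im,k in views];b=[x for x in b if x[0]]
    f=lambda p:np.concatenate([cen(model(n)+(p if zfix is None else [*p,zfix]),k)-o[0] for o,k in b])
    r=least_squares(f,g if zfix is None else g[:2],diff_step=1e-4)
    return r.x,[(round(float(o[1]),2),round(float(o[2]),1)) for o,k in b],np.round(r.fun,1)
def tool(s,target,yaw=None):
    "row numbers to bring TCP to target (world) from state s"
    q=R.from_quat(s["orientation"]);return q.inv().apply(np.array(target)-s["eef_pos"])/.25
E
python3 - <<'E'
from cell import bot
from h import *
v=[(cv2.imread(f"pics/{c}0.png")[:,:,::-1].copy(),bot.get_calibration(c)) for c in("top","side")]
for n,g in dict(orange=(.437,-.274,0),red=(.47,.308,0),black=(.466,.09,0),green=(.467,-.095,0)).items():
    print(n,fit(v,n,g),fit(v,n,g,0.)[0])
for g in [(.6,.184,.018),(.615,.095,.018),(.631,.01,.018),(.646,-.08,.018)]:
    print("mark",fit(v,"mark",g),fit(v,"mark",g,.018)[0])
print(bot.get_calibration("wrist"))
E
```

```text
orange (array([ 0.43699367, -0.27934641,  0.00143508]), [(0.45, 2.0), (0.69, 1.5)], array([-0.1,  0.6, -0.7, -0.2])) [ 0.43700839 -0.28010056]
red (array([0.46800985, 0.30852892, 0.00917746]), [(0.31, 1.8), (0.8, 2.2)], array([-0. ,  0.4, -0.3, -0.1])) [0.46812401 0.30710243]
black (array([0.56632376, 0.33841908, 0.36876956]), [(0.32, 305.4), (0.86, 1.6)], array([ -7.9, 133. , -92. , -31.6])) [0.6449147  0.27059234]
green (array([ 0.46913632, -0.10532229,  0.0031538 ]), [(0.72, 4.9), (0.82, 3.8)], array([-0.1,  0.5, -0.5, -0.1])) [ 0.46926306 -0.10661698]
mark (array([0.60508439, 0.18938448, 0.01891614]), [(0.84, 3.5), (0.85, 3.6)], array([-0. ,  0.5, -0.4, -0.1])) [0.60523991 0.18916832]
mark (array([0.62025412, 0.09343473, 0.01868891]), [(0.83, 2.9), (0.82, 2.3)], array([-0. ,  0.5, -0.4, -0.1])) [0.62038455 0.09323111]
mark (array([0.63297456, 0.0087381 , 0.01958661]), [(0.84, 1.6), (0.82, 1.1)], array([-0. ,  0.4, -0.3, -0.1])) [0.63330209 0.00818173]
mark (array([ 0.64696208, -0.08003528,  0.01975999]), [(0.83, 1.1), (0.79, 0.5)], array([-0. ,  0.4, -0.4, -0.1])) [ 0.6473576  -0.08075447]
{'vfov': 64.22146245396215, 'cx': 255.8929792208956, 'cy': 195.45326272112712, 'rvec': array([-1.74289281, -2.3824282 , -0.34798483]), 'tvec': array([ 0.62453511, -0.03696335,  0.37978056])}
```

Emit:
carry_out --xyz '[[-0.83,0.78,-0.1],[-0.83,0.78,-0.1],[-0.83,0.78,-0.1],[-0.83,0.78,-0.1],[-0.83,0.78,-0.1],[-0.83,0.78,-0.1],[-0.83,0.78,-0.1],[-0.83,0.78,-0.1]]' --angular '[[0,0,-0.455],[0,0,-0.455],[0,0,-0.455],[0,0,-0.455],[0,0,-0.455],[0,0,-0.455],[0,0,-0.455],[0,0,-0.455]]' --grip '[1,1,1,1,1,1,1,1]'

```text
t: 1.47
eef_pos: [0.3301, -0.3435, 0.2577]
orientation: [-0.492, 0.871, -0.001, 0.001]
wrist_force: [-0.6, -0.0, 0.5]
grip_width: 0.0855
grasp_force: 0.0
```

```bash
cat >> h.py <<'E'
def go(bot,target,yaw=10.):
    "shift and turn (normalised) to target with tool y along world yaw (mod 180)"
    s=bot.observe();q=R.from_quat(s["orientation"]);y=np.radians(yaw)
    c=[]
    for a in(y,y+np.pi):
        Y=np.array([np.cos(a),np.sin(a),0]);Z=np.array([0,0,-1.]);M=R.from_matrix(np.c_[np.cross(Y,Z),Y,Z])
        c.append((q.inv()*M).as_rotvec()/(np.pi/2))
    a=min(c,key=np.linalg.norm)
    print("t",round(s["t"],2),"at",np.round(s["eef_pos"],4),"q6",round(s["q"][5],2),"shift",np.round(tool(s,target),3),"turn",np.round(a,3),"w",round(s["grip_width"],4))
E
python3 -c "
from cell import bot
from h import *
go(bot,(.47,-.1,.3))"
```

```text
t 1.47 at [ 0.3301 -0.3435  0.2577] q6 -0.08 shift [-1.123  0.023 -0.168] turn [-0.002 -0.    -0.457] w 0.0855
```

Emit:
carry_out --xyz '[[-1,0.02,-0.17],[-1,0.02,-0.17],[-1,0.02,-0.17],[-1,0.02,-0.17],[-1,0.02,-0.17],[-1,0.02,-0.17],[-1,0.02,-0.17],[-1,0.02,-0.17],[-1,0.02,-0.17]]' --angular '[[0,0,-0.457],[0,0,-0.457],[0,0,-0.457],[0,0,-0.457],[0,0,-0.457],[0,0,-0.457],[0,0,-0.457],[0,0,-0.457],[0,0,-0.457]]' --grip '[1,1,1,1,1,1,1,1,1]'

```text
t: 2.22
eef_pos: [0.4537, -0.1314, 0.2985]
orientation: [0.764, -0.645, -0.0, 0.0]
wrist_force: [-0.8, -0.2, 0.3]
grip_width: 0.0855
grasp_force: 0.0
```

```bash
python3 - <<'E'
from cell import bot
from h import *
k=bot.get_calibration("wrist");im=bot.camera("wrist");cv2.imwrite("pics/w1.png",im[:,:,::-1])
Rm=cv2.Rodrigues(np.float64(k["rvec"]))[0];print("cam",-Rm.T@k["tvec"],"fwd",Rm[2])
np.savez("w1.npz",im=im,**k)
for n in "sinker_orange sinker_red sinker_black sinker_green mark_a bait_pot".split():
    print(n,[(np.round(d["point"],3).tolist(),round(d["confidence"],2)) for d in bot.look_for(n,"wrist")][:5])
go(bot,(.469,-.104,.12))
E
```

```text
cam [ 0.466253   -0.20297645  0.44095924] fwd [-0.04906524  0.28212435 -0.95812236]
sinker_orange [([0.441, -0.277, 0.027], 0.82)]
sinker_red []
sinker_black [([0.464, 0.075, 0.043], 0.82)]
sinker_green [([0.474, -0.118, 0.052], 0.63)]
mark_a [([0.635, 0.005, 0.022], 0.91), ([0.649, -0.087, 0.018], 0.74), ([0.639, 0.075, 0.017], 0.43)]
bait_pot [([0.443, 0.002, 0.033], 0.61)]
t 2.57 at [ 0.4535 -0.1323  0.2988] q6 0.11 shift [-0.101 -0.08   0.715] turn [ 0.    -0.    -0.005] w 0.0857
```

View pics/w1.png

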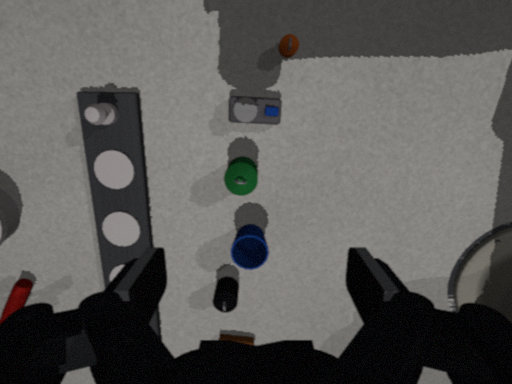

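Wrist view: green eye at (240,180), pot (250,247), black (227,293), orange (289,44), marks (114,168) and (121,229), all consistent with the networks. Now I'll fit all the views jointly.

```bash
python3 - <<'E'
from cell import bot
from h import *
v=[(cv2.imread(f"pics/{c}0.png")[:,:,::-1].copy(),bot.get_calibration(c)) for c in("top","side")]
d=np.load("w1.npz");w=(d["im"],{a:d[a] for a in("vfov","cx","cy","rvec","tvec")})
for n,g in dict(orange=(.437,-.279,0),green=(.469,-.105,0)).items():
    print(n,fit(v+[w],n,g),"wrist only",fit([w],n,g,0.)[0])
for n,g in dict(black=(.466,.085,0)).items(): print(n,fit([v[1],w],n,g),"wrist only",fit([w],n,g,0.)[0])
for g in [(.633,.0085,.018),(.647,-.08,.018)]:
    print("mark",fit(v+[w],"mark",g),"wrist",fit([w],"mark",g,.018)[0])
E
```

```text
orange (array([ 0.43612538, -0.28244252, -0.00132805]), [(0.45, 0.5), (0.7, 0.6), (0.42, 4.7)], array([ 1. ,  1.1, -0.4, -0.1, -0.5,  0.4])) wrist only [ 0.4356521  -0.28277909]
green (array([ 0.46964933, -0.10667409,  0.00116453]), [(0.71, 0.6), (0.83, 0.8), (0.86, 1.4)], array([ 0.5,  0.4, -0.8,  0.1,  0.2,  0.3])) wrist only [ 0.46997903 -0.10671614]
black (array([ 4.63886760e-01,  8.78579062e-02, -1.11901165e-04]), [(0.87, 2.1), (0.9, 1.5)], array([-0.5, -0. ,  0.4,  0. ])) wrist only [0.46452378 0.08780762]Traceback (most recent call last):
  File "<stdin>", line 9, in <module>
  File "h.py", line 33, in fit
    r=least_squares(f,g if zfix is None else g[:2],diff_step=1e-4)
    return func(*args, **kwargs)
    vector_fun = VectorFunction(
        fun_wrapped,
    ...<6 lines>...
        workers=workers
    )
    self._update_fun()
    ~~~~~~~~~~~~~~~~^^
    self.f = self.fun_wrapped(xp_copy(self.x))
             ~~~~~~~~~~~~~~~~^^^^^^^^^^^^^^^^^
    return np.atleast_1d(self.fun(x))
                         ~~~~~~~~^^^
    return self.f(x, *self.args, **self.kwargs)
           ~~~~~~^^^^^^^^^^^^^^^^^^^^^^^^^^^^^^
  File "h.py", line 32, in <lambda>
    f=lambda p:np.concatenate([cen(model(n)+(p if zfix is None else [*p,zfix]),k)-o[0] for o,k in b])
               ~~~~~~~~~~~~~~^^^^^^^^^^^^^^^^^^^^^^^^^^^^^^^^^^^^^^^^^^^^^^^^^^^^^^^^^^^^^^^^^^^^^^^^
ValueError: need at least one array to concatenate
```

Emit:
carry_out --xyz '[[-0.09,-0.081,0.3],[-0.09,-0.081,0.6],[-0.09,-0.081,0.715],[-0.09,-0.081,0.715],[-0.09,-0.081,0.715],[-0.09,-0.081,0.715],[-0.09,-0.081,0.715],[-0.09,-0.081,0.715]]' --angular '[[0,0,0],[0,0,0],[0,0,0],[0,0,0],[0,0,0],[0,0,0],[0,0,0],[0,0,0]]' --grip '[1,1,1,1,1,1,1,1]'

```text
t: 3.23
eef_pos: [0.4715, -0.1061, 0.1217]
orientation: [0.764, -0.645, 0.001, -0.001]
wrist_force: [-0.1, 0.1, 0.4]
grip_width: 0.0853
grasp_force: 0.0
```

```bash
python3 -c "
from cell import bot
from h import *
k=bot.get_calibration('wrist');im=bot.camera('wrist')
print(fit([(im,k)],'green',(.4697,-.1067,0),0.))
go(bot,(.4697,-.1067,.012))"
```

```text
(array([ 0.47002633, -0.10726807]), [(0.88, 1.1)], array([0., 0.]))
t 3.28 at [ 0.4717 -0.106   0.122 ] q6 0.05 shift [0.001 0.01  0.44 ] turn [-0.003 -0.    -0.004] w 0.0854
```

Emit:
carry_out --xyz '[[0.003,0.007,0.15],[0.003,0.007,0.3],[0.003,0.007,0.4],[0.003,0.007,0.44],[0.003,0.007,0.44],[0.003,0.007,0.44],[0.003,0.007,0.44],[0.003,0.007,0.44],[0.003,0.007,0.44],[0.003,0.007,0.44],[0.003,0.007,0.44],[0.003,0.007,0.44]]' --angular '[[0,0,0],[0,0,0],[0,0,0],[0,0,0],[0,0,0],[0,0,0],[0,0,0],[0,0,0],[0,0,0],[0,0,0],[0,0,0],[0,0,0]]' --grip '[1,1,1,1,1,-1,-1,-1,-1,-1,-1,-1]' --newtons 50

```text
t: 4.28
eef_pos: [0.47, -0.1068, 0.012]
orientation: [0.764, -0.645, 0.001, -0.001]
wrist_force: [-0.3, 0.8, 5.3]
grip_width: 0.0438
grasp_force: 50.6
```

Emit:
carry_out --xyz '[[0,0,-0.1],[0,0,-0.2],[0,0,-0.3],[0,-0.1,-0.34],[0.003,-0.2,-0.34],[0.006,-0.3,-0.34],[0.008,-0.42,-0.34],[0.01,-0.54,-0.34],[0.012,-0.64,-0.34],[0.012,-0.7,-0.34],[0.012,-0.716,-0.34],[0.012,-0.716,-0.34]]' --angular '[[0,0,0],[0,0,0],[0,0,0],[0,0,0],[0,0,0],[0,0,0],[0,0,0],[0,0,0],[0,0,0],[0,0,0],[0,0,0],[0,0,0]]' --grip '[-1,-1,-1,-1,-1,-1,-1,-1,-1,-1,-1,-1]'

```text
t: 5.28
eef_pos: [0.645, -0.0794, 0.0936]
orientation: [0.764, -0.645, -0.001, 0.001]
wrist_force: [-0.6, -0.6, -6.7]
grip_width: 0.0437
grasp_force: 54.2
```

```bash
python3 - <<'E'
from cell import bot
from h import *
k=bot.get_calibration('wrist');im=bot.camera('wrist');cv2.imwrite("pics/w2.png",im[:,:,::-1])
for g in [(.605,.189,.018),(.6205,.0932,.018),(.633,.0085,.018),(.647,-.08,.018)]:
    try: print("mark",fit([(im,k)],"mark",g,.018))
    except Exception as e: print(e)
go(bot,(.647,-.08,.031))
E
```

```text
mark (array([0.72419987, 0.09092656]), [(0.43, 146.1)], array([0., 0.]))
mark (array([0.72419987, 0.09092656]), [(0.32, 115.1)], array([0., 0.]))
mark (array([0.82652117, 0.04421506]), [(1.0, 236.3)], array([0., 0.]))
mark (array([ 0.60971295, -0.21394384]), [(0.34, 212.4)], array([0., 0.]))
t 5.33 at [ 0.6439 -0.0796  0.0937] q6 0.04 shift [ 0.004 -0.013  0.251] turn [ 0.002  0.001 -0.004] w 0.0438
```

View pics/w2.png

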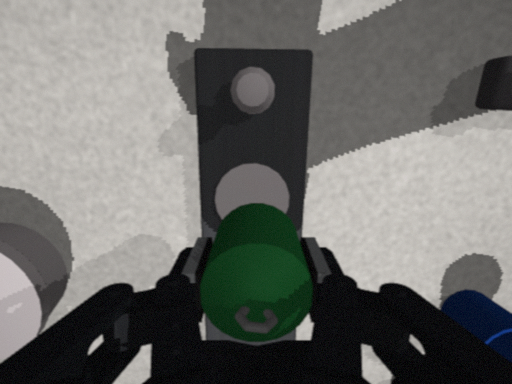

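The wrist view shows green upright in the grip, with its eye at (257,318) and the mark below it at (252,195). I'm lowering it and will release.

Emit:
carry_out --xyz '[[0.002,-0.01,0.08],[0.002,-0.01,0.16],[0.002,-0.01,0.21],[0.002,-0.01,0.24],[0.002,-0.01,0.25],[0.002,-0.01,0.25],[0.002,-0.01,0.25],[0.002,-0.01,0.25]]' --angular '[[0,0,0],[0,0,0],[0,0,0],[0,0,0],[0,0,0],[0,0,0],[0,0,0],[0,0,0]]' --grip '[-1,-1,-1,-1,-1,-1,-1,-1]'

```text
t: 6.0
eef_pos: [0.6489, -0.0798, 0.0339]
orientation: [0.764, -0.645, 0.001, -0.001]
wrist_force: [0.8, 0.5, -7.0]
grip_width: 0.0438
grasp_force: 54.1
```

Emit:
carry_out --xyz '[[0,0.003,0.008],[0,0.003,0.008],[0,0.003,0.008],[0,0.003,0.008],[0,0.003,0.008],[0,0.003,0.008],[0,0.003,0.008],[0,0.003,0.008],[0,0.003,-0.1],[0,0.003,-0.2],[0,0.003,-0.3],[0,0.003,-0.35]]' --angular '[[0,0,0],[0,0,0],[0,0,0],[0,0,0],[0,0,0],[0,0,0],[0,0,0],[0,0,0],[0,0,0],[0,0,0],[0,0,0],[0,0,0]]' --grip '[-1,-1,1,1,1,1,1,1,1,1,1,1]'

```text
t: 7.0
eef_pos: [0.6491, -0.0801, 0.1239]
orientation: [0.764, -0.645, 0.002, -0.002]
wrist_force: [0.5, 0.5, -0.5]
grip_width: 0.0852
grasp_force: 0.0
```

```bash
python3 - <<'E'
from cell import bot
from h import *
k=bot.get_calibration('wrist');im=bot.camera('wrist');cv2.imwrite("pics/w3.png",im[:,:,::-1])
print(fit([(im,k)],"green",(.647,-.08,.018),.018))
go(bot,(.464,.088,.12))
E
```

```text
(array([ 0.64715591, -0.07986858]), [(0.91, 0.4)], array([ 0., -0.]))
t 7.05 at [ 0.6501 -0.0801  0.1258] q6 0.04 shift [-0.788  0.62   0.016] turn [-0.006 -0.001 -0.003] w 0.0853
```

View pics/w3.png

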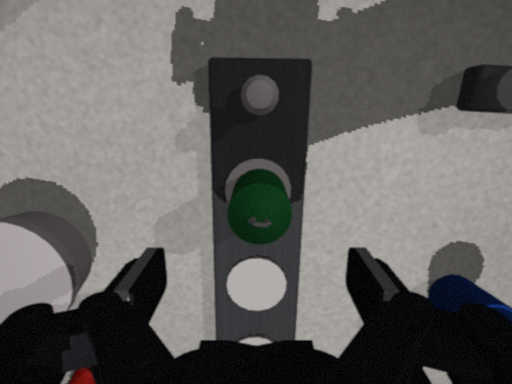

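Green stands upright and centred on the end mark (260,185). Next is black.

Emit:
carry_out --xyz '[[-0.1,0.08,0],[-0.22,0.18,0],[-0.34,0.28,0],[-0.46,0.38,0],[-0.58,0.48,0.01],[-0.7,0.56,0.01],[-0.788,0.62,0.016],[-0.788,0.62,0.016],[-0.788,0.62,0.016],[-0.788,0.62,0.016]]' --angular '[[0,0,0],[0,0,0],[0,0,0],[0,0,0],[0,0,0],[0,0,0],[0,0,0],[0,0,0],[0,0,0],[0,0,0]]' --grip '[1,1,1,1,1,1,1,1,1,1]'

```text
t: 7.88
eef_pos: [0.4619, 0.0884, 0.1162]
orientation: [0.764, -0.645, 0.0, -0.0]
wrist_force: [-0.3, -0.6, 1.0]
grip_width: 0.0851
grasp_force: 0.0
```

```bash
python3 - <<'E'
from cell import bot
from h import *
k=bot.get_calibration('wrist');im=bot.camera('wrist')
print(fit([(im,k)],"black",(.464,.088,0),0.))
go(bot,(.464,.088,.012))
E
```

```text
(array([0.46456885, 0.08762316]), [(0.91, 1.2)], array([0., 0.]))
t 7.93 at [0.4622 0.088  0.1161] q6 -0.37 shift [ 0.001 -0.007  0.416] turn [-0.    -0.    -0.004] w 0.0851
```

Emit:
carry_out --xyz '[[0.002,-0.008,0.15],[0.002,-0.008,0.28],[0.002,-0.008,0.38],[0.002,-0.008,0.41],[0.002,-0.008,0.41],[0.002,-0.008,0.41],[0.002,-0.008,0.41],[0.002,-0.008,0.41],[0.002,-0.008,0.41],[0.002,-0.008,0.41],[0.002,-0.008,0.41],[0.002,-0.008,0.41]]' --angular '[[0,0,0],[0,0,0],[0,0,0],[0,0,0],[0,0,0],[0,0,0],[0,0,0],[0,0,0],[0,0,0],[0,0,0],[0,0,0],[0,0,0]]' --grip '[1,1,1,1,1,-1,-1,-1,-1,-1,-1,-1]'

```text
t: 8.93
eef_pos: [0.4643, 0.0885, 0.0152]
orientation: [0.764, -0.645, 0.001, -0.001]
wrist_force: [-0.7, -0.8, 6.0]
grip_width: 0.0366
grasp_force: 49.8
```

```bash
python3 -c "
from cell import bot
from h import *
go(bot,(.633,.0085,.095))"
```

```text
t 8.93 at [0.4643 0.0885 0.0152] q6 -0.36 shift [ 0.429 -0.612 -0.318] turn [-0.002  0.    -0.003] w 0.0366
```

Emit:
carry_out --xyz '[[0,0,-0.1],[0,0,-0.2],[0.03,-0.04,-0.28],[0.09,-0.12,-0.32],[0.16,-0.22,-0.32],[0.23,-0.32,-0.32],[0.3,-0.42,-0.32],[0.36,-0.52,-0.32],[0.41,-0.58,-0.32],[0.429,-0.612,-0.32],[0.429,-0.612,-0.32],[0.429,-0.612,-0.32]]' --angular '[[0,0,0],[0,0,0],[0,0,0],[0,0,0],[0,0,0],[0,0,0],[0,0,0],[0,0,0],[0,0,0],[0,0,0],[0,0,0],[0,0,0]]' --grip '[-1,-1,-1,-1,-1,-1,-1,-1,-1,-1,-1,-1]'

```text
t: 9.93
eef_pos: [0.6312, 0.0081, 0.093]
orientation: [0.764, -0.645, -0.001, 0.001]
wrist_force: [-0.9, 0.0, -2.6]
grip_width: 0.0365
grasp_force: 51.3
```

Emit:
carry_out --xyz '[[0,0,0.08],[0,0,0.15],[0,0,0.2],[0,0,0.22],[0,0,0.22],[0,0,0.22],[0,0,0.22]]' --angular '[[0,0,0],[0,0,0],[0,0,0],[0,0,0],[0,0,0],[0,0,0],[0,0,0]]' --grip '[-1,-1,-1,-1,-1,-1,-1]'

```text
t: 10.52
eef_pos: [0.6328, 0.0085, 0.0399]
orientation: [0.764, -0.645, 0.001, -0.001]
wrist_force: [0.3, 0.1, -1.8]
grip_width: 0.0364
grasp_force: 51.3
```

```bash
python3 -c "
from cell import bot
from h import *
go(bot,(.633,.009,.0345))"
```

```text
t 10.52 at [0.6328 0.0085 0.0399] q6 -0.1 shift [-0.002 -0.001  0.022] turn [-0.001 -0.    -0.003] w 0.0364
```

Emit:
carry_out --xyz '[[-0.002,0,0.02],[-0.002,0,0.02],[-0.002,0,0.02],[-0.002,0,0.02],[-0.002,0,0.02],[-0.002,0,0.02],[-0.002,0,0.02],[-0.002,0,0.02],[-0.002,0,-0.1],[-0.002,0,-0.2],[-0.002,0,-0.3],[-0.002,0,-0.36]]' --angular '[[0,0,0],[0,0,0],[0,0,0],[0,0,0],[0,0,0],[0,0,0],[0,0,0],[0,0,0],[0,0,0],[0,0,0],[0,0,0],[0,0,0]]' --grip '[-1,-1,-1,1,1,1,1,1,1,1,1,1]'

```text
t: 11.52
eef_pos: [0.6336, 0.0086, 0.1319]
orientation: [0.764, -0.645, 0.002, -0.002]
wrist_force: [0.7, -0.2, -0.2]
grip_width: 0.0858
grasp_force: 0.0
```

```bash
python3 - <<'E'
from cell import bot
from h import *
k=bot.get_calibration('wrist');im=bot.camera('wrist');cv2.imwrite("pics/w4.png",im[:,:,::-1])
print(fit([(im,k)],"mark",(.6205,.0932,.018),.018))
go(bot,(.468,.3075,.12))
E
```

```text
(array([0.62142265, 0.09165327]), [(0.92, 1.7)], array([ 0., -0.]))
t 11.57 at [0.6351 0.0087 0.1346] q6 -0.1 shift [-1.291  0.458  0.053] turn [-0.006 -0.001 -0.003] w 0.085
```

View pics/w4.png

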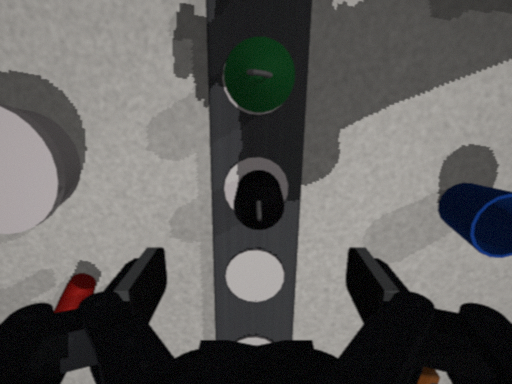

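Black stands on mark 3 (258,190) and the next mark is visible at (255,275). Moving to red.

Emit:
carry_out --xyz '[[-0.1,0.03,0],[-0.22,0.08,0],[-0.36,0.13,0.01],[-0.5,0.18,0.02],[-0.64,0.23,0.03],[-0.78,0.28,0.03],[-0.9,0.32,0.03],[-1,0.355,0.04]]' --angular '[[0,0,0],[0,0,0],[0,0,0],[0,0,0],[0,0,0],[0,0,0],[0,0,0],[0,0,0]]' --grip '[1,1,1,1,1,1,1,1]'

```text
t: 12.23
eef_pos: [0.5019, 0.2421, 0.119]
orientation: [0.765, -0.645, 0.0, -0.001]
wrist_force: [1.2, 0.7, 0.7]
grip_width: 0.0851
grasp_force: 0.0
```

Emit:
carry_out --xyz '[[-0.12,0.04,0.01],[-0.22,0.08,0.01],[-0.291,0.103,0.013],[-0.291,0.103,0.013],[-0.291,0.103,0.013],[-0.291,0.103,0.013],[-0.291,0.103,0.013]]' --angular '[[0,0,0],[0,0,0],[0,0,0],[0,0,0],[0,0,0],[0,0,0],[0,0,0]]' --grip '[1,1,1,1,1,1,1]'

```text
t: 12.82
eef_pos: [0.4656, 0.3066, 0.1152]
orientation: [0.764, -0.646, -0.0, 0.0]
wrist_force: [0.1, -0.3, -0.8]
grip_width: 0.0855
grasp_force: 0.0
```

```bash
python3 - <<'E'
from cell import bot
from h import *
k=bot.get_calibration('wrist');im=bot.camera('wrist')
print(fit([(im,k)],"red",(.468,.3075,0),0.))
go(bot,(.468,.3075,.010))
E
```

```text
(array([0.4684909 , 0.30609807]), [(0.76, 1.8)], array([0., 0.]))
t 12.87 at [0.4656 0.3066 0.1153] q6 -0.71 shift [-0.002 -0.01   0.421] turn [ 0.    -0.    -0.005] w 0.0854
```

Emit:
carry_out --xyz '[[0,-0.011,0.15],[0,-0.011,0.28],[0,-0.011,0.38],[0,-0.011,0.415],[0,-0.011,0.415],[0,-0.011,0.415],[0,-0.011,0.415],[0,-0.011,0.415],[0,-0.011,0.415],[0,-0.011,0.415],[0,-0.011,0.415],[0,-0.011,0.415]]' --angular '[[0,0,0],[0,0,0],[0,0,0],[0,0,0],[0,0,0],[0,0,0],[0,0,0],[0,0,0],[0,0,0],[0,0,0],[0,0,0],[0,0,0]]' --grip '[1,1,1,1,1,-1,-1,-1,-1,-1,-1,-1]'

```text
t: 13.87
eef_pos: [0.4685, 0.3086, 0.0132]
orientation: [0.764, -0.645, 0.0, -0.001]
wrist_force: [-0.8, -0.4, 5.6]
grip_width: 0.0289
grasp_force: 49.3
```

```bash
python3 -c "
from cell import bot
from h import *
go(bot,(.621,.0925,.095))"
```

```text
t 13.87 at [0.4685 0.3086 0.0132] q6 -0.7 shift [ 0.954 -0.457 -0.328] turn [-0.001  0.001 -0.003] w 0.0289
```

Emit:
carry_out --xyz '[[0,0,-0.1],[0.02,0,-0.22],[0.1,-0.04,-0.32],[0.2,-0.09,-0.34],[0.32,-0.15,-0.34],[0.44,-0.21,-0.34],[0.56,-0.27,-0.34],[0.68,-0.33,-0.34],[0.8,-0.39,-0.34],[0.9,-0.44,-0.34],[0.948,-0.457,-0.34],[0.948,-0.457,-0.34]]' --angular '[[0,0,0],[0,0,0],[0,0,0],[0,0,0],[0,0,0],[0,0,0],[0,0,0],[0,0,0],[0,0,0],[0,0,0],[0,0,0],[0,0,0]]' --grip '[-1,-1,-1,-1,-1,-1,-1,-1,-1,-1,-1,-1]'

```text
t: 14.87
eef_pos: [0.621, 0.091, 0.0961]
orientation: [0.763, -0.647, -0.0, 0.0]
wrist_force: [0.1, 0.3, -2.2]
grip_width: 0.0287
grasp_force: 50.0
```

Emit:
carry_out --xyz '[[0,0,0.06],[0,0,0.13],[0,0,0.19],[0,0,0.23],[0,0,0.24],[0,0,0.24],[0,0,0.24]]' --angular '[[0,0,0],[0,0,0],[0,0,0],[0,0,0],[0,0,0],[0,0,0],[0,0,0]]' --grip '[-1,-1,-1,-1,-1,-1,-1]'

```text
t: 15.45
eef_pos: [0.6207, 0.0941, 0.0372]
orientation: [0.764, -0.645, 0.0, -0.0]
wrist_force: [-0.5, -0.0, -1.4]
grip_width: 0.0289
grasp_force: 50.0
```

```bash
python3 -c "
from cell import bot
from h import *
go(bot,(.621,.094,.0325))"
```

```text
t 15.45 at [0.6207 0.0941 0.0372] q6 -0.24 shift [ 0.    -0.001  0.019] turn [-0.001  0.    -0.003] w 0.0289
```

Emit:
carry_out --xyz '[[0,0,0.018],[0,0,0.018],[0,0,0.018],[0,0,0.018],[0,0,0.018],[0,0,0.018],[0,0,0.018],[0,0,0.018],[0,0,-0.1],[0,0,-0.2],[0,0,-0.3],[0,0,-0.36]]' --angular '[[0,0,0],[0,0,0],[0,0,0],[0,0,0],[0,0,0],[0,0,0],[0,0,0],[0,0,0],[0,0,0],[0,0,0],[0,0,0],[0,0,0]]' --grip '[-1,-1,-1,1,1,1,1,1,1,1,1,1]'

```text
t: 16.45
eef_pos: [0.6216, 0.0937, 0.1298]
orientation: [0.764, -0.645, 0.001, -0.002]
wrist_force: [0.6, 0.4, -0.1]
grip_width: 0.0857
grasp_force: 0.0
```

```bash
python3 - <<'E'
from cell import bot
from h import *
k=bot.get_calibration('wrist');im=bot.camera('wrist');cv2.imwrite("pics/w5.png",im[:,:,::-1])
print(fit([(im,k)],"mark",(.605,.189,.018),.018))
print(fit([(im,k)],"red",(.621,.093,.018),.018))
go(bot,(.436,-.2825,.13))
E
```

```text
(array([0.60641143, 0.18780404]), [(0.9, 1.8)], array([-0.,  0.]))
(array([0.62096629, 0.09026912]), [(0.81, 3.4)], array([0., 0.]))
t 16.5 at [0.6231 0.0941 0.1325] q6 -0.24 shift [ 1.358  0.992 -0.   ] turn [-0.006  0.    -0.003] w 0.0851
```

View pics/w5.png

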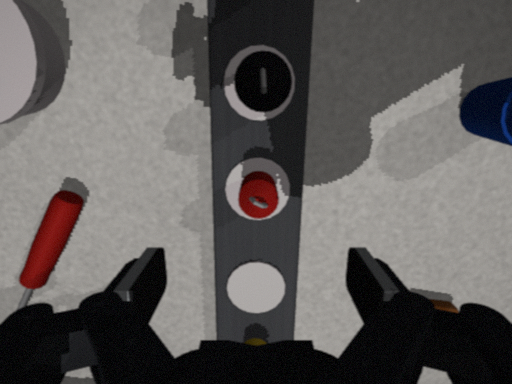

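Red stands on its mark (258,190) and the last mark is at (256,287). Going to orange.

Emit:
carry_out --xyz '[[0.1,0.07,0],[0.24,0.17,0],[0.37,0.27,0],[0.5,0.36,0],[0.63,0.46,0],[0.75,0.55,0],[0.87,0.64,0],[0.98,0.716,0]]' --angular '[[0,0,0],[0,0,0],[0,0,0],[0,0,0],[0,0,0],[0,0,0],[0,0,0],[0,0,0]]' --grip '[1,1,1,1,1,1,1,1]'

```text
t: 17.17
eef_pos: [0.4833, -0.1797, 0.1265]
orientation: [0.764, -0.645, -0.0, 0.0]
wrist_force: [0.9, 0.1, 0.5]
grip_width: 0.0853
grasp_force: 0.0
```

Emit:
carry_out --xyz '[[0.12,0.09,0],[0.24,0.17,0.02],[0.34,0.25,0.04],[0.378,0.276,0.04],[0.378,0.276,0.04],[0.378,0.276,0.04],[0.378,0.276,0.04],[0.378,0.276,0.04]]' --angular '[[0,0,0],[0,0,0],[0,0,0],[0,0,0],[0,0,0],[0,0,0],[0,0,0],[0,0,0]]' --grip '[1,1,1,1,1,1,1,1]'

```text
t: 17.83
eef_pos: [0.4336, -0.2819, 0.1168]
orientation: [0.765, -0.644, 0.0, -0.0]
wrist_force: [-0.4, -0.3, 0.2]
grip_width: 0.0855
grasp_force: 0.0
```

```bash
python3 - <<'E'
from cell import bot
from h import *
k=bot.get_calibration('wrist');im=bot.camera('wrist');cv2.imwrite("pics/w6.png",im[:,:,::-1])
for i in range(1):print(fit([(im,k)],"orange",(.436,-.2825,0),0.))
print(bot.look_for("sinker_orange","wrist")[:1])
go(bot,(.436,-.2825,.004))
E
```

```text
(array([ 0.43712119, -0.27939547]), [(0.75, 3.6)], array([-0., -0.]))
[{'point': [0.44, -0.2801, 0.0265], 'confidence': 0.7}]
t 17.93 at [ 0.4335 -0.2819  0.1167] q6 0.43 shift [ 0.004 -0.009  0.451] turn [-0.    -0.    -0.003] w 0.0848
```

View pics/w6.png

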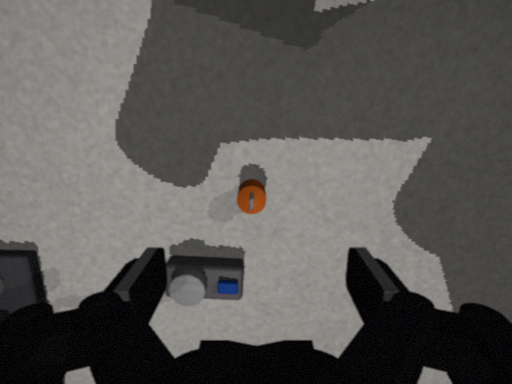

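Orange is at (252,198). The gadget's edge (205,258) is more than 50 mm away, so the fingers clear it.

Emit:
carry_out --xyz '[[-0.002,-0.012,0.15],[-0.002,-0.012,0.28],[-0.002,-0.012,0.38],[-0.002,-0.012,0.43],[-0.002,-0.012,0.44],[-0.002,-0.012,0.44],[-0.002,-0.012,0.44],[-0.002,-0.012,0.44],[-0.002,-0.012,0.44],[-0.002,-0.012,0.44],[-0.002,-0.012,0.44],[-0.002,-0.012,0.44]]' --angular '[[0,0,0],[0,0,0],[0,0,0],[0,0,0],[0,0,0],[0,0,0],[0,0,0],[0,0,0],[0,0,0],[0,0,0],[0,0,0],[0,0,0]]' --grip '[1,1,1,1,1,-1,-1,-1,-1,-1,-1,-1]' --newtons 40

```text
t: 18.93
eef_pos: [0.4364, -0.2821, 0.0078]
orientation: [0.764, -0.645, 0.001, -0.0]
wrist_force: [-1.6, 1.5, 6.5]
grip_width: 0.0225
grasp_force: 39.2
```

Emit:
carry_out --xyz '[[-0.002,0,-0.08],[-0.002,0,-0.2],[-0.002,0,-0.32],[-0.002,0,-0.42],[-0.002,0,-0.46],[-0.002,0,-0.46]]' --angular '[[0,0,0],[0,0,0],[0,0,0],[0,0,0],[0,0,0],[0,0,0]]' --grip '[-1,-1,-1,-1,-1,-1]'

```text
t: 19.43
eef_pos: [0.437, -0.2819, 0.1242]
orientation: [0.764, -0.645, 0.003, -0.001]
wrist_force: [0.9, -0.7, -1.1]
grip_width: 0.0223
grasp_force: 39.6
```

```bash
python3 - <<'E'
from cell import bot
from h import *
k=bot.get_calibration('wrist');im=bot.camera('wrist');cv2.imwrite("pics/w7.png",im[100:,:,::-1])
go(bot,(.606,.1885,.123))
E
```

```text
t 19.48 at [ 0.4357 -0.2813  0.1221] q6 0.43 shift [-1.739 -0.986 -0.002] turn [-0.001 -0.    -0.004] w 0.0225
```

View pics/w7.png

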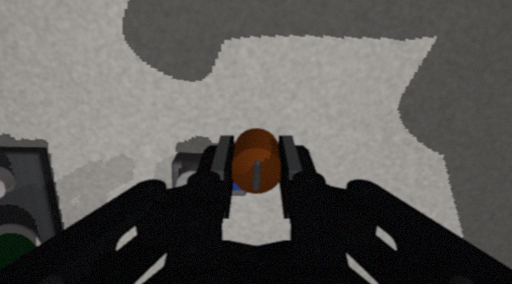

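Orange is held upright (257,160 in the crop). Carrying it to the mark next to the yellow peg.

Emit:
carry_out --xyz '[[-0.06,-0.03,0],[-0.16,-0.09,0],[-0.28,-0.16,0],[-0.4,-0.23,0],[-0.52,-0.3,0],[-0.64,-0.36,0],[-0.76,-0.43,0],[-0.87,-0.493,0]]' --angular '[[0,0,0],[0,0,0],[0,0,0],[0,0,0],[0,0,0],[0,0,0],[0,0,0],[0,0,0]]' --grip '[-1,-1,-1,-1,-1,-1,-1,-1]'

```text
t: 20.15
eef_pos: [0.5195, -0.0446, 0.1191]
orientation: [0.764, -0.645, -0.002, 0.002]
wrist_force: [0.1, -0.6, -0.9]
grip_width: 0.0221
grasp_force: 39.5
```

Emit:
carry_out --xyz '[[-0.12,-0.07,0],[-0.24,-0.14,0],[-0.36,-0.2,0],[-0.48,-0.27,0],[-0.6,-0.34,0],[-0.72,-0.41,0],[-0.81,-0.46,0],[-0.868,-0.493,0],[-0.868,-0.493,0],[-0.868,-0.493,0],[-0.868,-0.493,0]]' --angular '[[0,0,0],[0,0,0],[0,0,0],[0,0,0],[0,0,0],[0,0,0],[0,0,0],[0,0,0],[0,0,0],[0,0,0],[0,0,0]]' --grip '[-1,-1,-1,-1,-1,-1,-1,-1,-1,-1,-1]'

```text
t: 21.07
eef_pos: [0.6044, 0.1874, 0.1194]
orientation: [0.764, -0.645, -0.001, 0.002]
wrist_force: [0.1, -0.6, -1.6]
grip_width: 0.0223
grasp_force: 39.5
```

```bash
python3 -c "
from cell import bot
from h import *
go(bot,(.606,.188,.03))"
```

```text
t 21.07 at [0.6044 0.1874 0.1194] q6 -0.39 shift [-0.002 -0.008  0.357] turn [ 0.003 -0.001 -0.004] w 0.0223
```

Emit:
carry_out --xyz '[[-0.002,-0.006,0.1],[-0.002,-0.006,0.2],[-0.002,-0.006,0.28],[-0.002,-0.006,0.33],[-0.002,-0.006,0.35],[-0.002,-0.006,0.35],[-0.002,-0.006,0.35],[-0.002,-0.006,0.35]]' --angular '[[0,0,0],[0,0,0],[0,0,0],[0,0,0],[0,0,0],[0,0,0],[0,0,0],[0,0,0]]' --grip '[-1,-1,-1,-1,-1,-1,-1,-1]'

```text
t: 21.73
eef_pos: [0.6078, 0.189, 0.0353]
orientation: [0.764, -0.645, 0.0, -0.001]
wrist_force: [-0.0, -0.3, -1.0]
grip_width: 0.0226
grasp_force: 39.5
```

```bash
python3 -c "
from cell import bot
from h import *
go(bot,(.606,.188,.0268))"
```

```text
t 21.73 at [0.6078 0.189  0.0353] q6 -0.39 shift [0.003 0.008 0.034] turn [-0.001  0.    -0.004] w 0.0226
```

Emit:
carry_out --xyz '[[0.003,0.005,0.02],[0.003,0.005,0.032],[0.003,0.005,0.032],[0.003,0.005,0.032],[0.003,0.005,0.032],[0.003,0.005,0.032]]' --angular '[[0,0,0],[0,0,0],[0,0,0],[0,0,0],[0,0,0],[0,0,0]]' --grip '[-1,-1,-1,-1,-1,-1]'

```text
t: 22.23
eef_pos: [0.606, 0.1882, 0.0261]
orientation: [0.764, -0.645, 0.0, -0.0]
wrist_force: [-0.7, -1.2, -1.0]
grip_width: 0.0225
grasp_force: 39.6
```

Emit:
carry_out --xyz '[[0,0,0],[0,0,0],[0,0,0],[0,0,0],[0,0,0],[0,0,0],[0,0,-0.1],[0,0,-0.25],[0,0,-0.4],[0,0,-0.55],[0,0,-0.6],[0,0,-0.6]]' --angular '[[0,0,0],[0,0,0],[0,0,0],[0,0,0],[0,0,0],[0,0,0],[0,0,0],[0,0,0],[0,0,0],[0,0,0],[0,0,0],[0,0,0]]' --grip '[1,1,1,1,1,1,1,1,1,1,1,1]'

```text
t: 23.23
eef_pos: [0.6084, 0.1892, 0.1817]
orientation: [0.764, -0.645, 0.002, -0.005]
wrist_force: [0.5, -0.0, -0.1]
grip_width: 0.0855
grasp_force: 0.0
```

Emit:
carry_out --xyz '[[-0.1,0.12,-0.1],[-0.2,0.24,-0.2],[-0.3,0.36,-0.3],[-0.4,0.48,-0.3],[-0.5,0.6,-0.3],[-0.5,0.8,-0.3],[-0.5,0.8,-0.3],[-0.5,0.8,-0.3],[-0.5,0.8,-0.3]]' --angular '[[0,0,0],[0,0,0],[0,0,0],[0,0,0],[0,0,0],[0,0,0],[0,0,0],[0,0,0],[0,0,0]]' --grip '[1,1,1,1,1,1,1,1,1]'

```text
t: 23.98
eef_pos: [0.3872, 0.2778, 0.2509]
orientation: [0.765, -0.644, 0.0, 0.0]
wrist_force: [-0.2, 0.5, 0.9]
grip_width: 0.0852
grasp_force: 0.0
```

```bash
python3 - <<'E'
from cell import bot
from h import *
v=[];P=[]
for c in("top","side"):
    im=bot.camera(c);v.append((im,bot.get_calibration(c)));P.append(im[:,:,::-1])
cv2.imwrite("pics/end.png",np.vstack([cv2.resize(P[0][110:230,90:350],(780,360)),cv2.resize(P[1][120:320,150:350],(240,240),interpolation=1)@np.eye(3) if 0 else cv2.copyMakeBorder(cv2.resize(P[1][120:320,150:350],(240,240)),0,0,0,540,0)]))
cv2.imwrite("pics/side_end.png",P[1])
M=dict(orange=(.606,.188,.018),red=(.621,.0925,.018),black=(.633,.0085,.018),green=(.647,-.08,.018))
for n,g in M.items():
    try: print(n,fit([v[1]] if n=="black" else v,n,g,.018))
    except Exception as e: print(n,e)
s=bot.observe();print(s["eef_pos"],s["t"])
E
```

```text
orange (array([0.60525462, 0.19112046]), [(0.42, 1.9), (0.7, 1.7)], array([ 0.8,  0.7, -0.6,  0.6]))
red (array([0.62098945, 0.09070897]), [(0.48, 0.4), (0.8, 1.4)], array([ 0.9,  0.8, -0.7,  0.8]))
black (array([0.63082941, 0.00542569]), [(0.92, 1.5)], array([-0.,  0.]))
green (array([ 0.64815247, -0.08017851]), [(0.7, 1.9), (0.89, 0.7)], array([ 0.6,  1.3, -1.3,  0.5]))
[0.38843625 0.27792196 0.25067415] 24.0833
```

View pics/end.png

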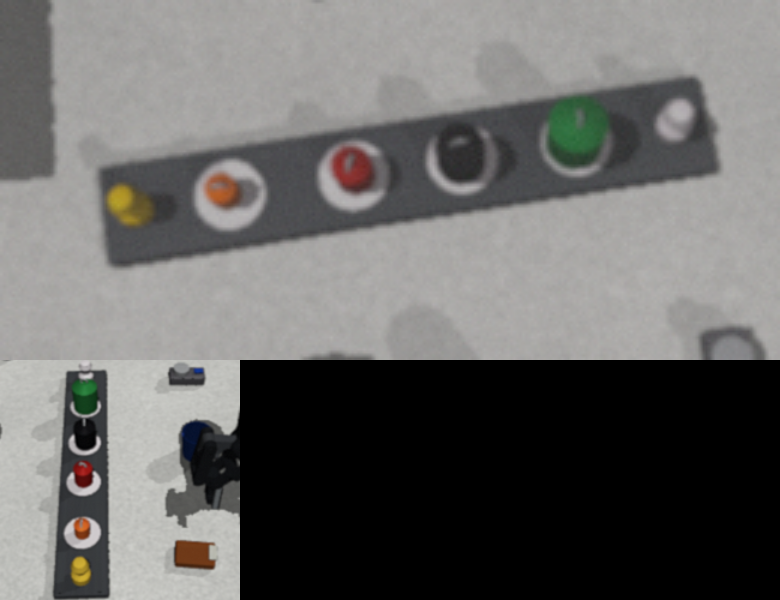

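From the yellow peg the order is orange, red, black, green. All four are upright and fit within about 4 mm of their marks, the pot is standing and the arm is clear. Handing in.

```bash
python3 -c "
from cell import bot
print(bot.job_done())"
```

```text
the job is handed in; nothing more can be done
None
```

The job is handed in (no verdict came back): counting from the yellow peg, orange, red, black and green stand upright on their marks within about 4 mm of centre by camera fit, the bait pot is still standing, and it took about 24 s.

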